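# Stop a bottle stand rocking with a wedge

### The arm

A 6-joint arm with a two-finger parallel gripper is mounted at the origin on the work surface; the furniture and walls round the work are solid. World frame = base frame: x ahead of the robot, y to its left, z up, the work surface at z = 0. Lengths are in m, angles in rad, forces in N, time in s.
With the tool pointing down it reaches from about 0.325 to 0.9 m from the base axis. Payload 6.1 kg.
Tool frame: the origin (TCP) lies midway between the tips of the shut fingers; the grasp point (between the pads) lies 19 mm behind it (r.tcp_to_grasp is the distance from the TCP to the grasp point, in m); x points along the fingers, y is the direction in which the jaws open and shut, and the axes are right-handed (so a half turn about x gives the same grasp; the last joint's range is limited). The gripper opens to 85 mm and grips with 20 to 120 N. Pads are 22 mm wide; open, the fingers measure 114 mm over their backs; the gripper's body (76 mm by 85 mm) begins 54 mm behind the grasp point. The pads swing forward as they close: fully open they stand 13 mm farther back than shut.
Start: joints at [1.034, 0.22, 1.526, -0, 1.395, -0.126], TCP at [0.25, 0.573, 0.231] pointing down, gripper open.
Joint ranges: [-2.98, 2.98], [-0.91, 2.08], [0.09, 2.57], [-1.24, 4.39], [0.2, 2.65], [-2.68, 2.68]. Speed limits (rad/s): [2.57, 2.57, 3.01, 3.14, 3.14, 3.14].

### API

Orientations are given as a rotation vector (axis times angle).
In Python, from workcell import r gives the robot as it stands.
- The arm moves only by the tool carry_out, never from a script. Its argument "commands" is one flat list of numbers, 7 for each row, row after row: the shift along the tool's x, y, z in mm, then the turn, a rotation vector about the tool's x, y, z in degrees, then the opening, from 0 (shut) to 1 (fully open). In form: [x, y, z, rx, ry, rz, claw, x, y, z, rx, ry, rz, claw, ...]. A call has 1 to 8 rows; each row shifts and turns the commanded pose from where the row before left it, along the tool's axes as they then stand; what a row does not reach is not made up. A row lasts 1/12 s, in which the tool goes at most 41.7 mm and 7.16 degrees, less where a joint would pass 70% of its speed; a pose out of reach is approached as far as the arm can. A call is refused whole if a number of a shift passes 41.7 or a number of a turn 7.16, either way. A call with a gripper value outside its range is refused whole. The fingers move at their own pace and stop on an object; "squeeze" is the grip in N (left out, the last holds). Time passes only in rows, so rows that do not move let the fingers close. It gives the time, the measured TCP pose, the force and the opening at its end, in the units of the state.
- r.get_state(): the state, without advancing time (a new reading comes with each control period).
- r.read_camera(name): name is "scene" or "side" or "wrist"; returns a dict with "pixels" (480x640x3 uint8, red, green, blue), "vfov" (degrees; the focal length in pixels is half the picture's height over the tangent of half this angle, whatever the lens; pixels are square), "cx", "cy" (the principal point, pixels), "extrinsics" (4x4, takes a point from camera to world coordinates). Camera axes: x right, y up, looking along -z (the intrinsics and any distortion apply to the point x, -y, -z); pixel columns grow to the right and rows downward; lengths in m; the calibration is good to about 2 mm. The wrist camera is an equidistant fisheye: a pixel r from the principal point sees the ray r / f radians off the axis. A picture is of the moment at which its call begins. There is no depth.
- r.close_job(): hands the job in, once; it reports no verdict.
The state is a dict: "clock": time; "qpos": joint angles; "dq": joint speeds; "effort": joint torques, N m; "position": TCP position; "eef_rot": TCP orientation; "ft_force": force on the tool from outside, world axes, zero at the start; "moment": the same for the moment, N m; "finger_gap": finger opening in m.
Only numpy, scipy, OpenCV 4.12 (cv2) and the standard library are available. Lean on these libraries where they do the work, as an engineer would, in place of code of your own. Each camera call takes 0.05 s, during which the arm holds its last target.

### The job

The low steel bottle stand rocks because its screw foot nearest the robot on the left is short. Without grasping or lifting anything, push the wooden wedge thin end first under that foot until the stand no longer rocks there, testing by pressing down on the corner above the foot; do not shove the stand away, upset the bottle on it or disturb the things around. Finish while still pressing that corner down firmly with the fingertips, the stand staying level on the wedge.

Things in the scene. Friction and masses are not known exactly. Their poses are not given: they have to be found in the camera images.
- stand: Low square steel stand, 150 x 150 mm, 3 kg, loose. Origin: centre, on the table; -x edge faces the robot, +y left. Slab from 28 mm height (24 in the middle 110 x 110) to the top at 50 mm, on four ball feet, 20 mm diameter, at x, y = +-55 mm. The foot at (-55, +55) is short: a steady 3 to 5 N down on that corner rocks it. A sideways push over about 15 N slides it.
- short_foot: The short foot: black ball, 20 mm diameter, on a screw under the stand's corner (-55, +55). Origin: its lowest point, which hangs 6 to 11 mm above the table (it differs) while the stand rests on the other three feet. It does not move in the stand.
- corner_top (a point): Point on the stand's top surface right above the short foot, 50 mm above the table, where to press to test for rocking. With the foot unsupported it sinks by the gap, 6 to 11 mm; with the wedge fully home less than about 2 mm.
- wedge: Plain wooden wedge, 90 mm long (x), 50 wide (y), 0.12 kg, loose. Origin: centre of underside. Thin end (2 mm) at x = +45 mm, upright thick end face, 20 mm high, at x = -45; even slope between. Starts before the short foot, thin end roughly towards it. Slides under about 1 N until the slope meets the foot, then the push rises steeply; it holds under load.
- wedge_tip (a point): Middle of the wedge's thin edge, on the table.
- stand_bottle: Upright filled bottle with a yellow cap, 54 mm diameter, 166 mm tall, standing loose on the stand near the corner opposite to the short foot, 35 mm from the stand's centre both ways. Origin: centre of its base.
- cap: Loose yellow screw cap, closed side up, 29 mm diameter, 17 mm high, on the table to the right of the wedge; it and the upturned cap may change places; to be left alone. Origin: centre of its base.
- open_cap: Loose yellow screw cap, open side up, 29 mm diameter, 17 mm high, on the table to the right of the wedge; to be left alone. Origin: centre of its base.
- tweezers: Steel tweezers, 122 mm long (y), 12 mm high, lying on the table close to the left of the stand, along its edge; to be left alone. Origin: centre of the underside.
- loose_bottle: Upright filled bottle with a yellow cap, 54 mm diameter, 166 mm tall, standing on the table to the left of the stand, beyond the tweezers; to be left alone. Origin: centre of its base.

How it is judged:
At the end, for the whole second after the job is handed in: Fingers press with over 5 N on the stand within 50 mm of the point above the short foot, not touching the wedge; stand level within 0.025 rad; short foot bears on the wedge with over 3 N; thin edge past the foot's middle; all at rest, bottle on the stand upright (contact force between the fingers and stand above 5 N and contact force between wedge and short_foot above 3 N and contact force between each of the arm, the fingers and wedge below 0.5 N and angle between stand's own z axis and vertical below 0.025 rad and x of wedge_tip in the frame of stand above -0.055 m and horizontal distance between corner_top and the grasp point below 0.05 m and linear speed of each of stand, wedge below 0.01 m/s and angle between stand_bottle's own z axis and vertical below 0.1 rad); the arm keeps its last pose, push and grip.
It fails at once if the wedge is lifted or tipped (height (world z) of wedge above 0.015 m or angle between wedge's own z axis and vertical above 0.25 rad).
It fails at once if the stand is lifted or tipped up (height (world z) of stand above 0.015 m or angle between stand's own z axis and vertical above 0.25 rad).
It fails at once if the stand is shoved more than 30 mm away or pressed with more than 60 N (distance of stand from where it was at the start of the episode above 0.03 m or contact force between the arm and stand above 60 N).
It fails at once if the bottle on the stand is upset or carried off (angle between stand_bottle's own z axis and vertical above 0.3 rad or z of stand_bottle in the frame of stand above 0.07 m).
It fails at once if a bystander is moved more than 30 mm (distance of any of cap, open_cap, loose_bottle from where it was at the start of the episode above 0.03 m).
It also fails if it takes over 48 s, if anything falls off the work surface, if the arm or the gripper's body presses on something with over 40 N, if the wrist force passes 120 N, or if a joint passes its speed limit or range.

## Working session

There is one attempt and no reset: what is moved stays moved. The work goes in short steps, Python scripts to look and compute and a tool call to move; the robot and the scene stay as the last step left them, time stands still between calls to the robot, and variables do not carry over. Pictures are saved under pics/ and viewed, and the job is handed in when it is done.

Besides the shell and the picture viewer there is one more tool, called after ">>>" as name(argument=value, ...) on one line, values as JSON. carry_out: Moves the arm, as the interface text tells. Its arguments: {"type":"object","properties":{"commands":{"type":"array"},"squeeze":{"type":"number"}},"required":["commands"]}

```bash
mkdir -p pics; python3 - <<'E'
from workcell import r
import cv2
s=r.get_state()
print(s)
for n in ["scene","side","wrist"]:
    d=r.read_camera(n); cv2.imwrite(f"pics/{n}0.png",d["pixels"][:,:,::-1]); print(n,d["vfov"],d["cx"],d["cy"],d["extrinsics"].round(4).tolist(),[k for k in d])
E
```

```text
{'clock': 0.0, 'qpos': array([ 1.03390881e+00,  2.21181715e-01,  1.52761259e+00,  2.18917298e-05,
        1.39471395e+00, -1.26101375e-01]), 'dq': array([-5.74246230e-05, -1.14536357e-03, -3.91350049e-04,  1.03290833e-03,
        2.33097193e-04,  1.74496384e-04]), 'effort': array([ 3.24631219e-05, -4.96893883e+01, -3.89399743e+01, -2.79426131e-04,
        1.10544197e-02,  3.25249323e-05]), 'position': array([0.24926691, 0.57248114, 0.23022598]), 'eef_rot': array([ 0.32082591,  1.54731797, -0.32367673]), 'ft_force': array([-0.21697192,  0.02863337,  0.66973987]), 'moment': array([ 0.04708321, -0.01192043, -0.01059342]), 'finger_gap': 0.08543146463845092}
scene 45.396130061838136 308.520762259476 234.89430229659175 [[-0.7463, 0.3563, -0.5622, 0.137], [-0.6656, -0.406, 0.6263, 0.4411], [-0.0051, 0.8416, 0.5401, 0.5065], [0.0, 0.0, 0.0, 1.0]] ['pixels', 'vfov', 'cx', 'cy', 'extrinsics']
side 57.7865863238236 316.91591335336244 233.26147479823396 [[-0.9994, -0.0298, 0.0151, 0.6302], [0.032, -0.7252, 0.6878, 0.5329], [-0.0095, 0.6879, 0.7258, 0.6713], [0.0, 0.0, 0.0, 1.0]] ['pixels', 'vfov', 'cx', 'cy', 'extrinsics']
wrist 65.70646984690485 323.1712645149452 244.61430764318246 [[0.3997, -0.8744, -0.2752, 0.179], [0.9166, 0.3804, 0.1227, 0.6037], [-0.0026, -0.3013, 0.9535, 0.3731], [0.0, 0.0, 0.0, 1.0]] ['pixels', 'vfov', 'cx', 'cy', 'extrinsics']
```

View pics/scene0.png

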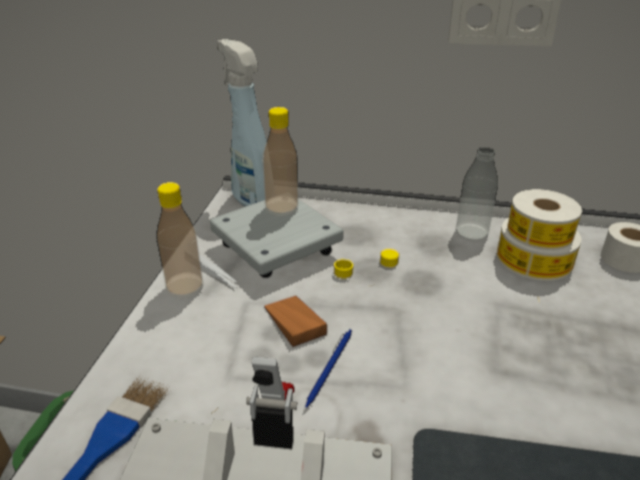

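View pics/side0.png

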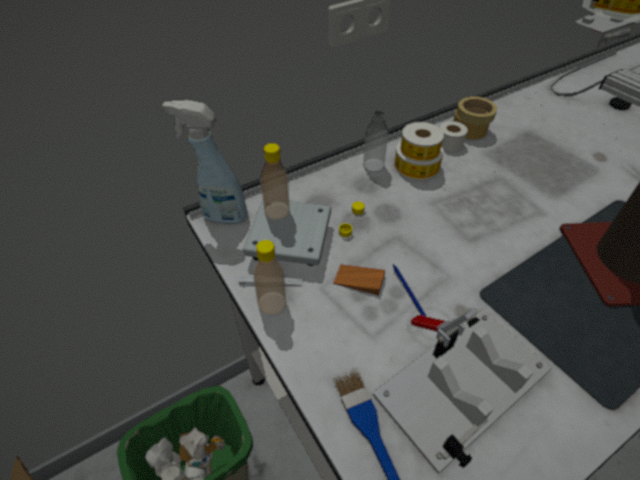

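View pics/wrist0.png

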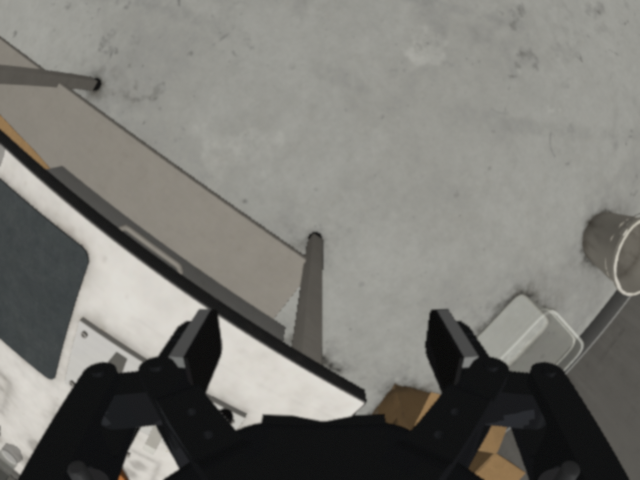

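```bash
cat > h.py <<'E'
import numpy as np, cv2
def K(d): 
    f=240/np.tan(np.radians(d["vfov"]/2)); return f
def px2w(d,u,v,z=0):
    f=K(d);E=d["extrinsics"];x=(u-d["cx"])/f;y=(v-d["cy"])/f
    if d.get("fish"):
        t=np.hypot(x,y); s=np.tan(t)/t if t>0 else 1; x*=s;y*=s
    ray=E[:3,:3]@np.array([x,-y,-1]); o=E[:3,3]
    return o+ray*(z-o[2])/ray[2]
def w2px(d,P):
    f=K(d);E=d["extrinsics"];p=(np.atleast_2d(P)-E[:3,3])@E[:3,:3]
    x=p[:,0]/-p[:,2];y=-p[:,1]/-p[:,2]
    if d.get("fish"):
        rr=np.hypot(x,y);t=np.arctan(rr);s=t/rr;x=x*s;y=y*s
    return np.c_[d["cx"]+f*x,d["cy"]+f*y]
def cam(n,save=None):
    from workcell import r
    d=dict(r.read_camera(n)); d["fish"]=n=="wrist"
    if save: cv2.imwrite(save,d["pixels"][:,:,::-1])
    return d
E
python3 - <<'E'
from h import *
a=cam("scene");b=cam("side")
for d,L in ((a,[(343,234,.05),(265,267,.05),(211,231,.05),(298,297,.02),(327,330,.015),(391,262,0)]),(b,[(331,206,.05),(322,262,.05),(245,254,.05),(334,284,.005),(385,268,.015)])):
    for u,v,z in L: print(u,v,px2w(d,u,v,z).round(3))
for n,d,rc in(("s",a,(190,190,400,350)),("d",b,(220,180,400,320))):
    x0,y0,x1,y1=rc; c=d["pixels"][y0:y1,x0:x1,::-1]; cv2.imwrite(f"pics/{n}1.png",cv2.resize(c,None,fx=3.6,fy=3.6,interpolation=cv2.INTER_CUBIC))
E
```

```text
343 234 [ 0.576 -0.124  0.05 ]
265 267 [0.603 0.011 0.05 ]
211 231 [ 0.729 -0.     0.05 ]
298 297 [0.551 0.002 0.02 ]
327 330 [0.483 0.021 0.015]
391 262 [ 0.519 -0.172  0.   ]
331 206 [ 0.585 -0.133  0.05 ]
322 262 [0.61  0.018 0.05 ]
245 254 [ 0.755 -0.008  0.05 ]
334 284 [0.588 0.035 0.005]
385 268 [0.488 0.009 0.015]
```

View pics/s1.png

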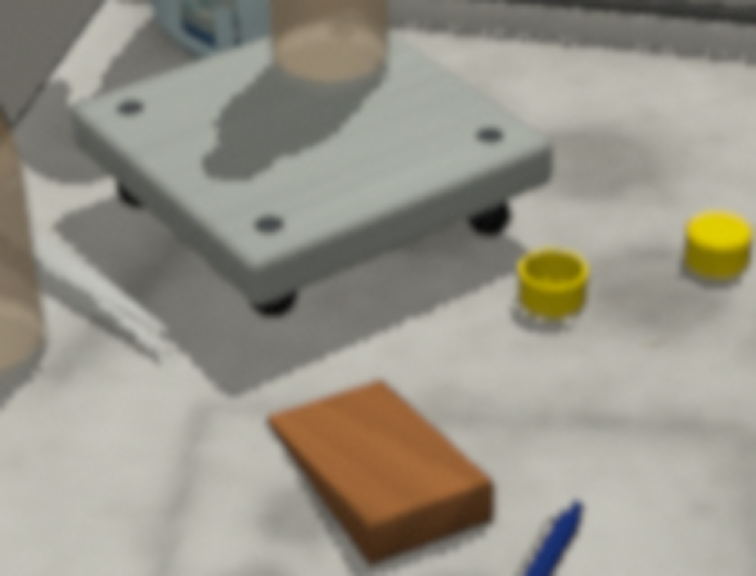

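View pics/d1.png

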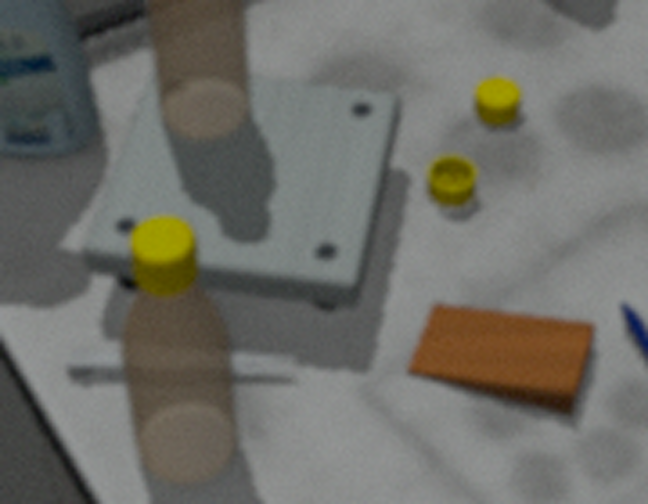

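```bash
cat > fit.py <<'E'
from h import *
from scipy.optimize import least_squares
a=cam("scene");b=cam("side")
S=lambda x,y:(190+x/3.6,190+y/3.6)
D=lambda x,y:(220+x/3.6,180+y/3.6)
st=[(-.055,.055,.05),(-.055,-.055,.05),(.055,.055,.05)]
sS=[S(269,224),S(489,134),S(130,107)]; sD=[D(326,251),D(361,109),D(127,226)]
w=[(.045,-.025,.002),(.045,.025,.002),(-.045,-.025,.02),(-.045,.025,.02)]
wb=[(-.045,-.025,0),(-.045,.025,0)]
wS=[S(380,381),S(268,421),S(493,486),S(372,530),S(490,518),S(372,563)]
wD=[D(437,306),D(411,372),D(594,324),D(576,392)]
def T(p,P):
    c,s=np.cos(p[2]),np.sin(p[2]);P=np.array(P);return np.c_[p[0]+c*P[:,0]-s*P[:,1],p[1]+s*P[:,0]+c*P[:,1],P[:,2]]
def fit(obs,p0):
    f=lambda p:np.concatenate([(w2px(d,T(p,P))-np.array(o)).ravel() for d,P,o in obs])
    q=least_squares(f,p0); return q.x,f(q.x)
for name,full in (("stand",[(a,st,sS),(b,st,sD)]),("wedge",[(a,w+wb,wS),(b,w,wD)])):
  for o in ([full[0]],[full[1]],full):
    p,e=fit(o,[.6,0,0]); print(name,p.round(4),"res",e.round(1)); 
    if name=="stand": print(T(p,[(-.055,.055,.05)]))
    else: print("tip",T(p,[(.045,0,0)]),"thick",T(p,[(-.045,0,.01)]))
E
python3 fit.py
```

```text
stand [ 0.6714 -0.0791 -0.206 ] res [-0.1 -0.1  0.4  0.  -0.3  0. ]
[[ 0.62886277 -0.01397193  0.05      ]]
stand [ 0.6729 -0.0784 -0.2027] res [ 0.3 -0.   0.1  0.  -0.4 -0. ]
[[ 0.6301358  -0.01345484  0.05      ]]
stand [ 0.6722 -0.0791 -0.2046] res [-0.4 -0.3  0.  -0.2 -0.6 -0.1  0.6 -0.3  0.5 -0.2 -0.  -0.3]
[[ 0.62949422 -0.01406354  0.05      ]]
wedge [ 0.5379  0.0236 -0.354 ] res [ 0.3 -0.6 -1.3 -0.8  0.9 -1.6 -0.9 -0.9  1.5  1.4 -0.5  1.9]
tip [[0.58013383 0.00796226 0.        ]] thick [[0.49571457 0.03916142 0.01      ]]
wedge [ 0.5384  0.0241 -0.352 ] res [-0.8 -0.8 -0.9  0.2  1.2 -0.6  0.4  0.9]
tip [[0.58063507 0.00860769 0.        ]] thick [[0.49615284 0.03963594 0.01      ]]
wedge [ 0.538   0.0237 -0.3527] res [ 0.1 -0.6 -1.4 -0.7  0.8 -1.6 -0.9 -0.9  1.4  1.3 -0.6  1.9 -0.6 -1.
 -0.7 -0.   1.3 -0.7  0.6  0.7]
tip [[0.58026649 0.00811409 0.        ]] thick [[0.4958072  0.03920474 0.01      ]]
```

```bash
cat > st.py <<'E'
from h import *
from scipy.spatial.transform import Rotation as R
from workcell import r
s=r.get_state(); M=R.from_rotvec(s["eef_rot"]).as_matrix()
print("t",round(s["clock"],2),"pos",s["position"].round(4),"F",s["ft_force"].round(2),"gap",round(s["finger_gap"],4),"q",s["qpos"].round(3))
print("x",M[:,0].round(4),"y",M[:,1].round(4),"z",M[:,2].round(4))
E
python3 - <<'E'
from st import *
a=cam("scene");b=cam("side")
print(px2w(a,183,282,0),px2w(b,271,303,0), "spray",px2w(a,262,200,0))
print("caps",px2w(a,343,276,0),px2w(a,389,266,0))
print("pen",px2w(a,350,332,0.004),px2w(a,307,408,0.004),"clamp",px2w(a,265,370,.05))
E
```

```text
t 0.35 pos [0.2495 0.5729 0.231 ] F [ 0.37 -0.52 -0.08] gap 0.0853 q [ 1.034  0.221  1.527 -0.     1.395 -0.126]
x [-2.e-04 -4.e-04 -1.e+00] y [ 3.993e-01  9.168e-01 -5.000e-04] z [ 0.9168 -0.3993 -0.    ]
[0.7169586  0.06850774 0.        ] [0.70672954 0.07071701 0.        ] spray [ 0.80514467 -0.17786123  0.        ]
caps [ 0.55173651 -0.09613581  0.        ] [ 0.51550354 -0.16139266  0.        ]
pen [ 0.46665314 -0.0045538   0.004     ] [0.42606802 0.12340278 0.004     ] clamp [0.46797344 0.14404495 0.05      ]
```

```bash
python3 - <<'E'
from st import *
a=cam("scene");b=cam("side")
for pa,pb in (((268,365),(470,316)),((289,387),(428,323))):
  for z in (0,.02,.04,.06,.08): print(z,px2w(a,*pa,z)[:2].round(3),px2w(b,*pb,z)[:2].round(3))
u=np.array([np.cos(-.353),np.sin(-.353)]); th=np.array([.4958,.0392])
for d in (.019,.02): print(d,th-u*d)
g=np.array([.4958,.0392])-u*.02; p=np.array([.2495,.5729]); D=np.r_[g-p,0]
print(np.r_[D])
c=np.cos(-.353);s_=np.sin(-.353)
# tool axes after turn: z=u, y = (-u_y?..)
M=R.from_rotvec(r.get_state()["eef_rot"]).as_matrix()@R.from_euler('x',-3.3,degrees=True).as_matrix()
print(M.round(3), (M.T@D).round(4))
E
```

```text
t 0.45 pos [0.2496 0.5729 0.2312] F [-0.74 -0.09 -0.2 ] gap 0.0853 q [ 1.034  0.22   1.527  0.     1.395 -0.126]
x [-1.e-04 -2.e-04 -1.e+00] y [ 3.994e-01  9.168e-01 -2.000e-04] z [ 9.168e-01 -3.994e-01 -1.000e-04]
0 [0.507 0.103] [0.348 0.112]
0.02 [0.493 0.117] [0.357 0.125]
0.04 [0.478 0.13 ] [0.365 0.138]
0.06 [0.463 0.143] [0.373 0.15 ]
0.08 [0.449 0.157] [0.382 0.163]
0 [0.464 0.112] [0.426 0.124]
0.02 [0.451 0.125] [0.432 0.136]
0.04 [0.439 0.138] [0.438 0.148]
0.06 [0.426 0.151] [0.445 0.161]
0.08 [0.413 0.164] [0.451 0.173]
0.019 [0.47797154 0.04576857]
0.02 [0.4770332  0.04611429]
[ 0.2275332  -0.52678571  0.        ]
[[-0.     0.346  0.938]
 [-0.     0.938 -0.346]
 [-1.    -0.     0.   ]] [ 0.     -0.4156  0.3957]
```

>>> carry_out(commands=[0,0,0,-3.3,0,0,0,0,-20.8,19.8,0,0,0,0,0,-20.8,19.8,0,0,0,0,0,-20.8,19.8,0,0,0,0,0,-20.8,19.8,0,0,0,0,0,-20.8,19.8,0,0,0,0,0,-20.8,19.8,0,0,0,0,0,-20.8,19.8,0,0,0,0], squeeze=40)

```text
clock: 1.22
position: [0.3296, 0.3872, 0.2315]
eef_rot: [0.277, 1.553, -0.277]
ft_force: [-0.3, -0.2, -1.0]
finger_gap: 0.0001
```

>>> carry_out(commands=[0,-20.8,19.8,0,0,0,0,0,-20.8,19.8,0,0,0,0,0,-20.8,19.8,0,0,0,0,0,-20.8,19.8,0,0,0,0,0,-20.8,19.8,0,0,0,0,0,-20.8,19.8,0,0,0,0,0,-20.8,19.8,0,0,0,0,0,-20.8,19.8,0,0,0,0])

```text
clock: 1.88
position: [0.4207, 0.1762, 0.2316]
eef_rot: [0.277, 1.552, -0.277]
ft_force: [-0.1, 0.1, -0.0]
finger_gap: 0.0002
```

>>> carry_out(commands=[0,-20.8,19.8,0,0,0,0,0,-20.8,19.8,0,0,0,0,0,-20.8,19.8,0,0,0,0,0,-20.8,19.8,0,0,0,0,0,-20.8,19.8,0,0,0,0,20,0,0,0,0,0,0,20,0,0,0,0,0,0,0,0,0,0,0,0,0])

```text
clock: 2.55
position: [0.4749, 0.0452, 0.1876]
eef_rot: [0.278, 1.559, -0.279]
ft_force: [-2.0, 0.0, 0.2]
finger_gap: 0.0004
```

```bash
python3 - <<'E'
from st import *
d=cam("wrist","pics/w2.png"); a=cam("scene","pics/s2.png")
E
```

```text
t 2.55 pos [0.4749 0.0452 0.1876] F [-1.97  0.01  0.19] gap 0.0004 q [-0.071 -0.098  1.944  0.     1.302 -1.287]
x [-6.2e-03  5.0e-04 -1.0e+00] y [ 0.3473  0.9377 -0.0017] z [ 0.9377 -0.3473 -0.006 ]
```

View pics/w2.png

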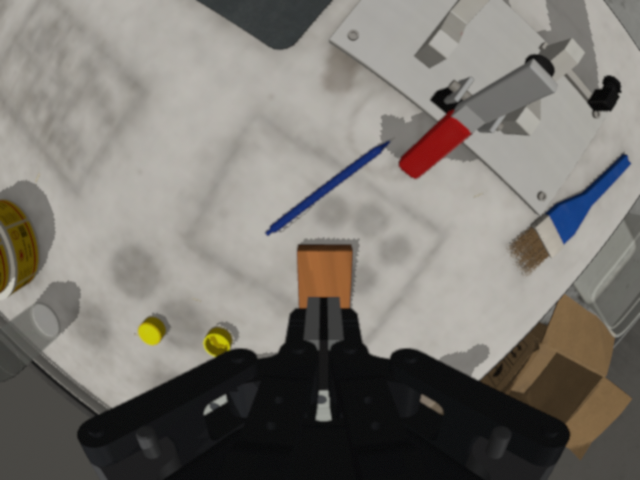

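View pics/s2.png

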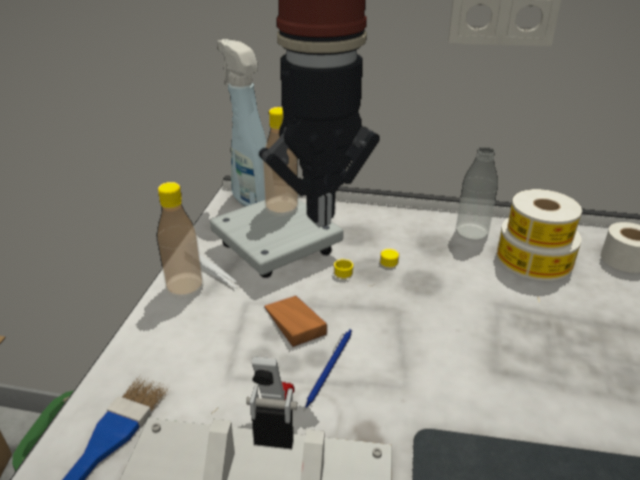

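```bash
python3 - <<'E'
from st import *
d=cam("wrist")
for p in ((298,249),(351,248),(297,243),(352,240)): print(px2w(d,*p,.02).round(4),px2w(d,*p,0).round(4))
E
```

```text
t 2.65 pos [0.4767 0.0457 0.191 ] F [0.74 0.08 1.02] gap 0.0 q [-0.069 -0.1    1.94   0.     1.304 -1.287]
x [-1.8e-03  1.0e-04 -1.0e+00] y [ 3.460e-01  9.382e-01 -5.000e-04] z [ 0.9382 -0.346  -0.0017]
[0.4934 0.0156 0.02  ] [0.499  0.0119 0.    ]
[0.5088 0.0601 0.02  ] [0.5154 0.0594 0.    ]
[0.4878 0.0168 0.02  ] [0.4931 0.0132 0.    ]
[0.5021 0.0634 0.02  ] [0.5083 0.0628 0.    ]
```

>>> carry_out(commands=[25,0,0,0,0,0,0,25,0,0,0,0,0,0,25,0,0,0,0,0,0,25,0,0,0,0,0,0,25,0,0,0,0,0,0,0,0,0,0,0,0,0,0,0,0,0,0,0,0,0,0,0,0,0,0,0])

```text
clock: 3.37
position: [0.4789, 0.0459, 0.0685]
eef_rot: [0.277, 1.55, -0.276]
ft_force: [0.5, 0.3, -0.1]
finger_gap: -0.0001
```

```bash
python3 - <<'E'
from st import *
d=cam("wrist","pics/w3.png"); a=cam("side","pics/d3.png")
E
```

```text
t 3.37 pos [0.4789 0.0459 0.0685] F [ 0.51  0.33 -0.09] gap -0.0001 q [-0.069  0.062  2.033 -0.     1.044 -1.287]
x [ 3.e-03 -2.e-04 -1.e+00] y [3.454e-01 9.385e-01 8.000e-04] z [ 0.9385 -0.3454  0.0029]
```

View pics/d3.png

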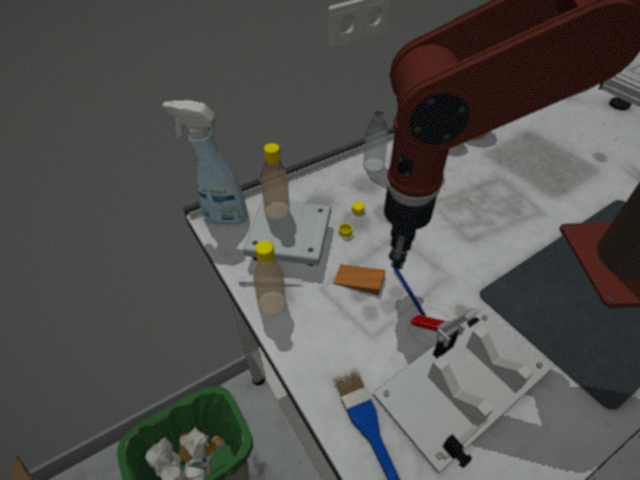

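>>> carry_out(commands=[20,0,0,0,0,0,0,20,0,0,0,0,0,0,10,0,0,0,0,0,0,5,0,0,0,0,0,0,3,0,0,0,0,0,0,0,0,0,0,0,0,0,0,0,0,0,0,0,0])

```text
clock: 4.05
position: [0.478, 0.0456, 0.0092]
eef_rot: [0.277, 1.552, -0.277]
ft_force: [0.8, 0.7, 0.5]
finger_gap: 0.0002
```

```bash
python3 - <<'E'
from st import *
d=cam("wrist","pics/w4.png"); a=cam("side","pics/d4.png"); b=cam("scene")
c=np.hstack([cv2.resize(a["pixels"][180:320,220:460,::-1],None,fx=1.6*2,fy=1.6*2,interpolation=3)[:,:760]]); cv2.imwrite("pics/d4c.png",c)
E
```

```text
t 4.05 pos [0.478  0.0456 0.0092] F [0.84 0.7  0.47] gap 0.0002 q [-0.069  0.17   2.052 -0.     0.918 -1.287]
x [ 1.3e-03 -1.0e-04 -1.0e+00] y [3.459e-01 9.383e-01 3.000e-04] z [ 0.9383 -0.3459  0.0013]
```

View pics/d4c.png

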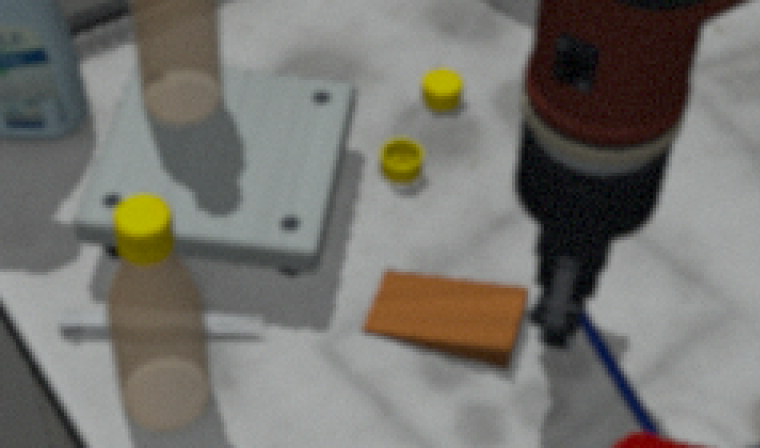

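View pics/w4.png

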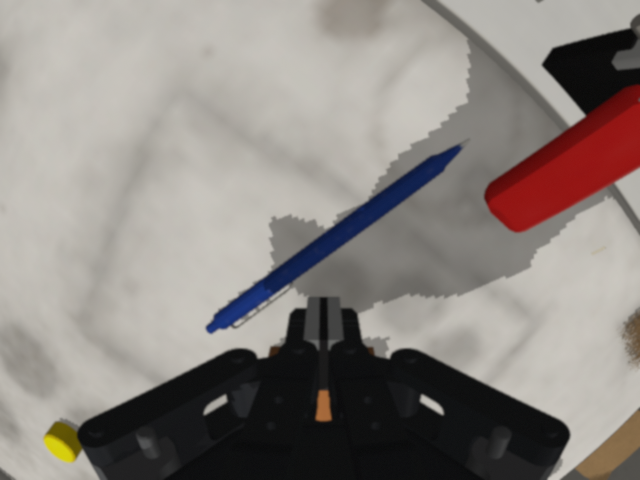

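>>> carry_out(commands=[0,0,4,0,0,0,0,0,0,4,0,0,0,0,0,0,8,0,0,0,0,0,0,10,0,0,0,0,0,0,10,0,0,0,0,0,0,10,0,0,0,0,0,0,6,0,0,0,0,0,0,3,0,0,0,0])

```text
clock: 4.87
position: [0.5302, 0.0261, 0.0084]
eef_rot: [0.278, 1.552, -0.278]
ft_force: [-2.6, 0.3, 1.5]
finger_gap: -0.0001
```

>>> carry_out(commands=[0,0,3,0,0,0,0,0,0,3,0,0,0,0,0,0,3,0,0,0,0,0,0,0,0,0,0,0])

```text
clock: 5.2
position: [0.5378, 0.0234, 0.0083]
eef_rot: [0.277, 1.552, -0.277]
ft_force: [0.5, -0.3, 0.2]
finger_gap: 0.0004
```

```bash
python3 - <<'E'
from st import *
a=cam("side","pics/d5.png"); b=cam("scene","pics/s5.png")
cv2.imwrite("pics/d5c.png",cv2.resize(a["pixels"][180:320,220:460,::-1],None,fx=3.2,fy=3.2,interpolation=3))
cv2.imwrite("pics/s5c.png",cv2.resize(b["pixels"][190:350,190:400,::-1],None,fx=3.6,fy=3.6,interpolation=3))
E
```

```text
t 5.2 pos [0.5378 0.0234 0.0083] F [ 0.46 -0.29  0.18] gap 0.0004 q [-0.103  0.293  1.903 -0.     0.945 -1.321]
x [ 7.e-04 -2.e-04 -1.e+00] y [3.459e-01 9.383e-01 1.000e-04] z [ 9.383e-01 -3.459e-01  7.000e-04]
```

View pics/d5c.png

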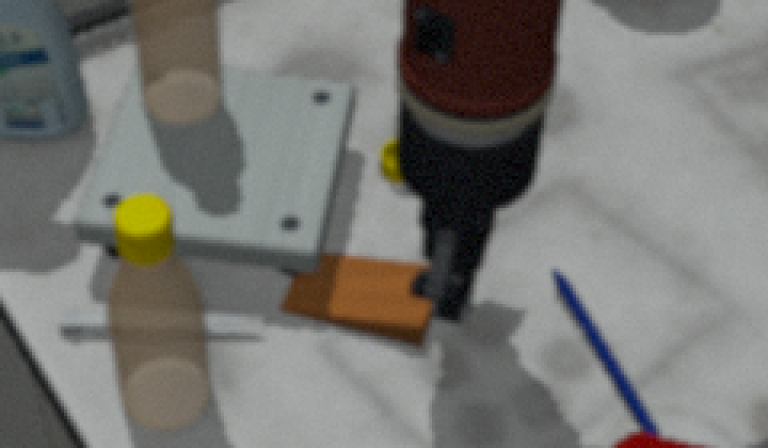

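View pics/s5c.png

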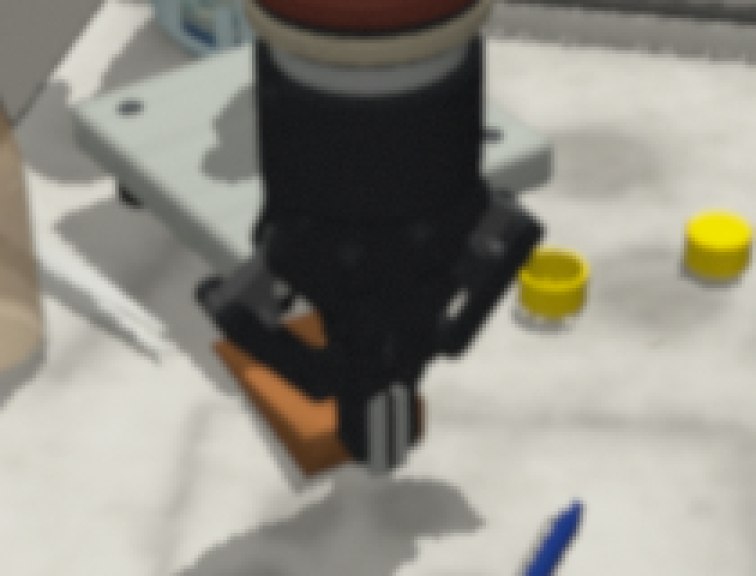

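>>> carry_out(commands=[0,0,3,0,0,0,0,0,0,3,0,0,0,0,0,0,3,0,0,0,0,0,0,3,0,0,0,0])

```text
clock: 5.63
position: [0.5488, 0.0193, 0.0083]
eef_rot: [0.277, 1.553, -0.277]
ft_force: [-0.9, -0.1, -0.3]
finger_gap: 0.0001
```

>>> carry_out(commands=[0,0,2,0,0,0,0,0,0,2,0,0,0,0,0,0,2,0,0,0,0])

```text
clock: 5.88
position: [0.5543, 0.0173, 0.0083]
eef_rot: [0.277, 1.553, -0.277]
ft_force: [-1.6, 0.9, 0.9]
finger_gap: -0.0002
```

>>> carry_out(commands=[0,0,2,0,0,0,0,0,0,1,0,0,0,0])

```text
clock: 6.05
position: [0.5559, 0.0167, 0.0081]
eef_rot: [0.277, 1.556, -0.277]
ft_force: [-7.4, 1.4, 6.7]
finger_gap: 0.0001
```

```bash
python3 - <<'E'
from st import *
a=cam("side")
cv2.imwrite("pics/d6c.png",cv2.resize(a["pixels"][180:320,220:460,::-1],None,fx=3.2,fy=3.2,interpolation=3))
E
```

```text
t 6.05 pos [0.5559 0.0167 0.0081] F [-7.42  1.38  6.67] gap 0.0001 q [-1.120e-01  3.320e-01  1.853e+00  1.000e-03  9.600e-01 -1.330e+00]
x [-3.e-03  8.e-04 -1.e+00] y [ 3.459e-01  9.383e-01 -3.000e-04] z [ 0.9383 -0.3459 -0.0031]
```

View pics/d6c.png

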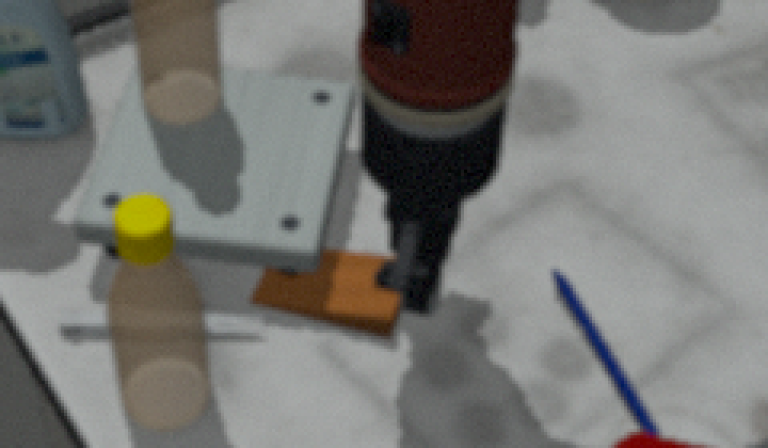

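>>> carry_out(commands=[0,0,0,0,0,0,0,0,0,0,0,0,0,0])

```text
clock: 6.27
position: [0.5559, 0.0167, 0.0081]
eef_rot: [0.277, 1.556, -0.277]
ft_force: [-5.1, 2.1, 4.5]
finger_gap: 0.0
```

>>> carry_out(commands=[0,0,0.5,0,0,0,0,0,0,0,0,0,0,0,0,0,0,0,0,0,0])

```text
clock: 6.52
position: [0.5559, 0.0167, 0.008]
eef_rot: [0.277, 1.557, -0.277]
ft_force: [-7.6, 2.1, 5.2]
finger_gap: 0.0
```

>>> carry_out(commands=[0,0,0.5,0,0,0,0,0,0,0,0,0,0,0,0,0,0,0,0,0,0])

```text
clock: 6.77
position: [0.5562, 0.0166, 0.008]
eef_rot: [0.277, 1.557, -0.277]
ft_force: [-7.3, 2.5, 6.2]
finger_gap: -0.0
```

>>> carry_out(commands=[0,0,0.5,0,0,0,0,0,0,0,0,0,0,0,0,0,0,0,0,0,0])

```text
clock: 7.02
position: [0.5564, 0.0165, 0.0079]
eef_rot: [0.277, 1.558, -0.277]
ft_force: [-7.0, 3.2, 6.1]
finger_gap: -0.0001
```

>>> carry_out(commands=[0,0,-5,0,0,0,0,0,0,-10,0,0,0,0,-20,0,0,0,0,0,0,-30,0,0,0,0,0,0,-20,0,0,0,0,0,0,0,0,0,0,0,0,0])

```text
clock: 7.52
position: [0.5478, 0.0207, 0.0833]
eef_rot: [0.277, 1.544, -0.276]
ft_force: [1.2, -0.0, 0.3]
finger_gap: -0.0
```

```bash
python3 - <<'E'
from st import *
a=cam("side"); b=cam("scene")
cv2.imwrite("pics/d7c.png",cv2.resize(a["pixels"][180:320,220:460,::-1],None,fx=3.2,fy=3.2,interpolation=3))
cv2.imwrite("pics/s7c.png",cv2.resize(b["pixels"][190:350,190:400,::-1],None,fx=3.6,fy=3.6,interpolation=3))
E
```

```text
t 7.52 pos [0.5478 0.0207 0.0833] F [ 1.15 -0.03  0.28] gap -0.0 q [-0.106  0.188  1.86  -0.     1.084 -1.324]
x [ 0.0091 -0.0011 -1.    ] y [0.3458 0.9383 0.0021] z [ 0.9383 -0.3458  0.0089]
```

View pics/d7c.png

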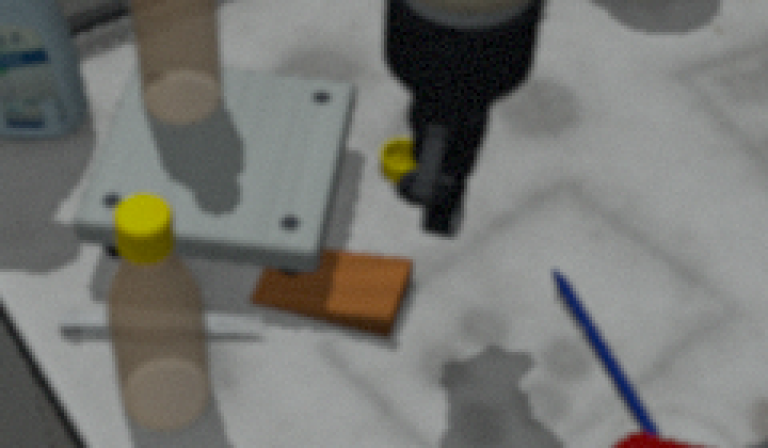

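View pics/s7c.png

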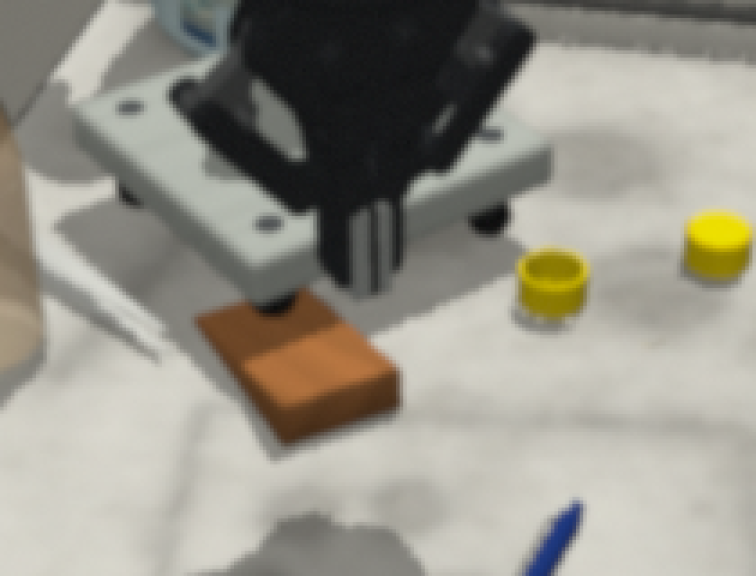

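>>> carry_out(commands=[0,-1,23,0,0,0,0,0,-1,23,0,0,0,0,0,-1,23,0,0,0,0,0,0,23,0,0,0,0,10,0,0,0,0,0,0,10,0,0,0,0,0,0,0,0,0,0,0,0,0,0,0,0,0,0,0,0])

```text
clock: 8.28
position: [0.6267, -0.013, 0.0555]
eef_rot: [0.277, 1.559, -0.277]
ft_force: [0.2, -0.2, 0.1]
finger_gap: -0.0002
```

```bash
python3 - <<'E'
from st import *
a=cam("side"); b=cam("scene")
cv2.imwrite("pics/d8c.png",cv2.resize(a["pixels"][180:320,220:460,::-1],None,fx=3.2,fy=3.2,interpolation=3))
E
```

```text
t 8.28 pos [ 0.6267 -0.013   0.0555] F [ 0.21 -0.16  0.05] gap -0.0002 q [-0.146  0.406  1.646  0.     1.095 -1.364]
x [-5.4e-03  9.0e-04 -1.0e+00] y [ 0.3456  0.9384 -0.0011] z [ 0.9384 -0.3456 -0.0054]
```

View pics/d8c.png

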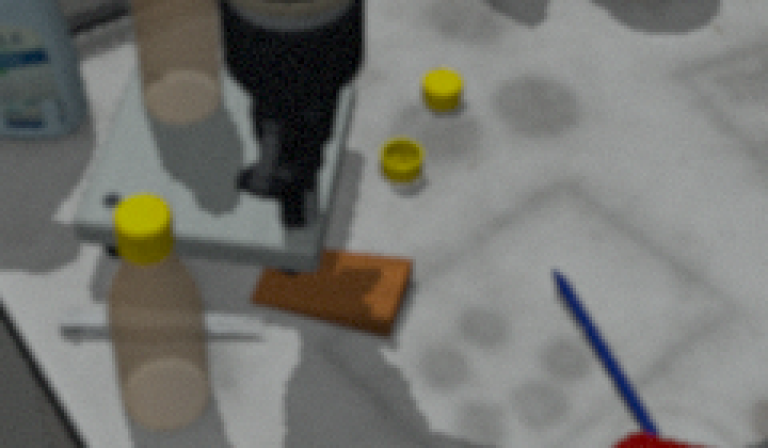

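>>> carry_out(commands=[2,0,0,0,0,0,0,2,0,0,0,0,0,0,0,0,0,0,0,0,0])

```text
clock: 8.63
position: [0.6294, -0.0135, 0.0543]
eef_rot: [0.277, 1.553, -0.277]
ft_force: [-0.1, 0.9, 0.4]
finger_gap: -0.0001
```

>>> carry_out(commands=[1,0,0,0,0,0,0,1,0,0,0,0,0,0,0,0,0,0,0,0,0])

```text
clock: 8.88
position: [0.6295, -0.0137, 0.0522]
eef_rot: [0.277, 1.553, -0.277]
ft_force: [-0.5, 0.4, 0.2]
finger_gap: -0.0003
```

>>> carry_out(commands=[1,0,0,0,0,0,0,0,0,0,0,0,0,0])

```text
clock: 9.05
position: [0.6295, -0.0137, 0.0511]
eef_rot: [0.277, 1.553, -0.277]
ft_force: [-0.3, -0.0, 0.1]
finger_gap: 0.0001
```

>>> carry_out(commands=[1,0,0,0,0,0,0,0,0,0,0,0,0,0])

```text
clock: 9.22
position: [0.6295, -0.0137, 0.0501]
eef_rot: [0.277, 1.553, -0.277]
ft_force: [0.4, -1.0, -0.2]
finger_gap: -0.0002
```

>>> carry_out(commands=[1,0,0,0,0,0,0,0,0,0,0,0,0,0])

```text
clock: 9.38
position: [0.6297, -0.0137, 0.0494]
eef_rot: [0.277, 1.553, -0.277]
ft_force: [-0.3, -0.4, 1.4]
finger_gap: 0.0001
```

>>> carry_out(commands=[1,0,0,0,0,0,0,0,0,0,0,0,0,0])

```text
clock: 9.55
position: [0.6298, -0.0136, 0.0492]
eef_rot: [0.277, 1.553, -0.277]
ft_force: [-2.3, 0.2, 6.9]
finger_gap: -0.0002
```

>>> carry_out(commands=[1,0,0,0,0,0,0,0,0,0,0,0,0,0])

```text
clock: 9.72
position: [0.6298, -0.0136, 0.0491]
eef_rot: [0.277, 1.553, -0.277]
ft_force: [-5.7, 1.0, 11.8]
finger_gap: -0.0002
```

>>> carry_out(commands=[1,0,0,0,0,0,0,0,0,0,0,0,0,0,0,0,0,0,0,0,0])

```text
clock: 9.97
position: [0.6298, -0.0136, 0.049]
eef_rot: [0.277, 1.553, -0.277]
ft_force: [-8.8, 0.9, 16.7]
finger_gap: -0.0002
```

```bash
python3 - <<'E'
from st import *
a=cam("side"); b=cam("scene")
cv2.imwrite("pics/d9c.png",cv2.resize(a["pixels"][180:320,220:460,::-1],None,fx=3.2,fy=3.2,interpolation=3))
cv2.imwrite("pics/s9c.png",cv2.resize(b["pixels"][190:350,190:400,::-1],None,fx=3.6,fy=3.6,interpolation=3))
E
```

```text
t 9.97 pos [ 0.6298 -0.0136  0.049 ] F [-8.78  0.93 16.74] gap -0.0002 q [-0.147  0.417  1.645 -0.     1.08  -1.364]
x [-0.e+00 -1.e-04 -1.e+00] y [ 3.457e-01  9.384e-01 -1.000e-04] z [ 0.9384 -0.3457  0.    ]
```

View pics/s9c.png

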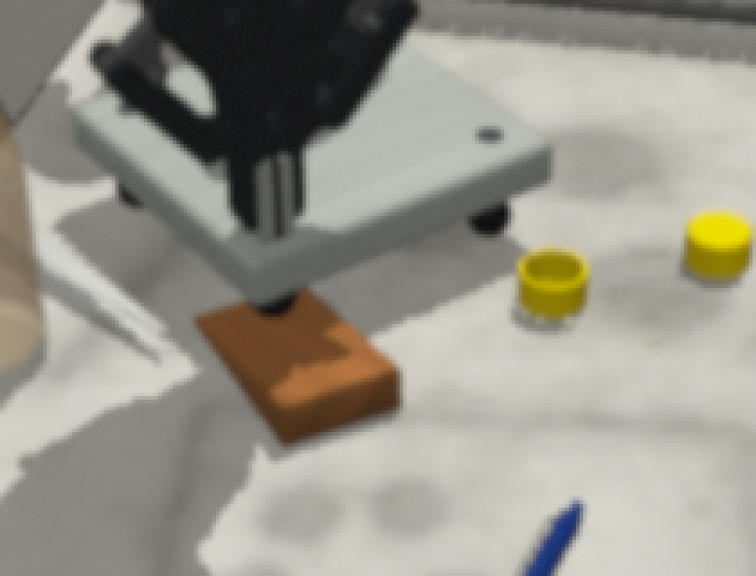

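View pics/d9c.png

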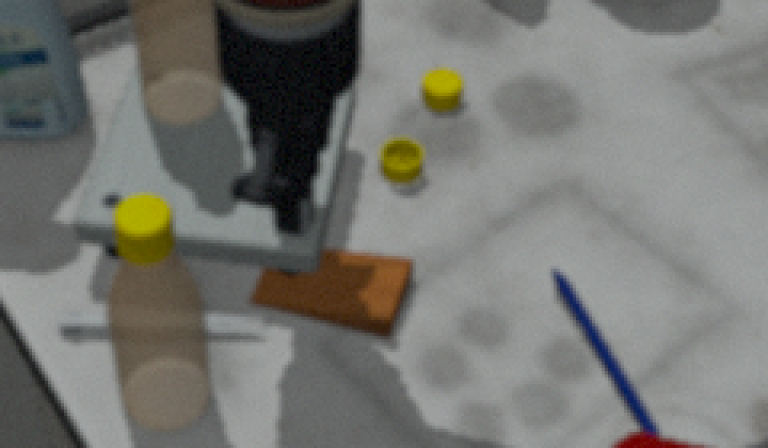

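>>> carry_out(commands=[0,0,-1,0,0,0,0,0,0,0,0,0,0,0,0,0,0,0,0,0,0])

```text
clock: 10.32
position: [0.6298, -0.0136, 0.0491]
eef_rot: [0.277, 1.551, -0.277]
ft_force: [-6.2, 0.0, 15.0]
finger_gap: -0.0002
```

>>> carry_out(commands=[0,0,0,0,0,0,0,0,0,0,0,0,0,0,0,0,0,0,0,0,0,0,0,0,0,0,0,0,0,0,0,0,0,0,0])

```text
clock: 10.73
position: [0.6298, -0.0136, 0.0491]
eef_rot: [0.277, 1.551, -0.277]
ft_force: [-5.5, -0.5, 15.2]
finger_gap: 0.0
```

```bash
python3 - <<'E'
from st import *
print(r.close_job())
E
```

```text
t 10.73 pos [ 0.6298 -0.0136  0.0491] F [-5.51 -0.54 15.25] gap 0.0 q [-0.146  0.416  1.647 -0.     1.077 -1.364]
x [ 2.2e-03 -6.0e-04 -1.0e+00] y [3.457e-01 9.383e-01 2.000e-04] z [ 0.9383 -0.3457  0.0022]
the job is handed in; nothing more can be done
None
```

I pushed the wedge thin end first under the short foot with shut fingers until the push rose to about 8 N. I then backed off and pressed on the corner right above the foot, and handed the job in at 10.7 s while still pressing.

- **Rocking test:** pressing up to about 17 N moved the corner less than 1 mm; first contact was at about 49.5 mm height and it settled at 49.1 mm. The final steady press is about 15 N.
- **Wedge:** its thin edge is roughly 20 mm past the foot's middle, estimated from the tool travel. The fingers are not touching it.
- **Surroundings:** in the pictures taken during the press, the stand had not visibly moved, the bottle on it stood upright, and the caps, tweezers and loose bottle were where they started.
- **Not measured:** I did not measure the force between foot and wedge directly. I infer it from the stiff corner.
- **Sideways force:** about 5.5 N of sideways force remained on the fingers. It is below the 15 N that slides the stand.

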